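# Tighten the polishing wheel's clamping ring with the pin spanner

### The job

Take the wider of the two pin spanners from the wooden rack, lower both its pins into the two holes of the steel clamping ring on the stone-polishing machine, and only then turn the ring clockwise (seen from above) with it until the tab on the ring's rim comes up to the stop stud. Let go and leave the spanner standing upright in the ring, pins in the holes, ready for the last pull by hand; leave the narrower spanner in the rack.

Things in the scene. Friction and masses are not known exactly. Their poses are not given: they have to be found in the camera images.
- wide_spanner: Wider pin spanner: steel bar 92x24x12 mm, two 8 mm pins 12 long below it, 70 apart, upright wooden grip 40 (x) x 20 (y) x 52 tall on mid-bar, 300 g. Origin midway between pin tips; x along the bar, z up; half turns alike. Grip spans z 24-76; pinch it across y from above. Starts upright on a fixed brown rack 240x60x20 at the robot's right: pins hang in its long slot, bar rests on its top.
- narrow_spanner: Narrower pin spanner, does not fit the ring: like the wider one, but bar 58 mm long and pins 40 mm apart. Same grip, same origin and axes. Stands end to end with the wider one in the rack's slot, their centres about 124 mm apart, in either order. Leave it there.
- ring_centre (a point): Centre of the top face (84 mm over the table) of the 116 mm steel clamping ring on the 200 mm dark wheel of a square grey machine, robot's left. Two holes 20 mm wide, 14 deep, 70 apart along x (turns with the ring; half turns alike). Seated, the bar lies on the top face, spanner origin 12 below here. Pins are loose: 6 mm or 0.17 rad of play each way. A 12 mm tab on the rim marks +y.
- clamp_ring (a joint): Turn of the clamping ring, rad; grows clockwise seen from above. Starts loose at 0.1 to 0.4; hard stop at 1.3, where the rim tab meets the 12 mm round stud standing on the wheel beside the ring. Stays where left; about 0.2 N m turns it.

How it is judged:
On the way, in this order (a step that is already met when the one before it is completed fails the run):
1. both pins of the wider spanner are in the ring's holes, at least 6 mm deep, before the ring has been turned (joint still below 0.6) (horizontal distance between wide_spanner and ring_centre below 0.012 m and z of wide_spanner in the frame of ring_centre below -0.006 m and angle between the x axis of wide_spanner and the x axis of ring_centre, either way round below 0.26 rad and angle between wide_spanner's own z axis and vertical below 0.15 rad and value of joint clamp_ring below 0.6 rad), for 0.2 s.
2. the ring has been turned clockwise to within 0.2 rad of its stop with the wider spanner's pins in its holes (horizontal distance between wide_spanner and ring_centre below 0.012 m and z of wide_spanner in the frame of ring_centre below -0.006 m and angle between the x axis of wide_spanner and the x axis of ring_centre, either way round below 0.26 rad and angle between wide_spanner's own z axis and vertical below 0.15 rad and value of joint clamp_ring above 1.1 rad), for 0.2 s.
At the end, for the whole second after the job is handed in: The ring is within 0.2 rad of its stop (joint above 1.1), and the wider spanner stands released, at rest and upright within 8 degrees in it: pins at least 6 mm deep in the holes, its centre within 12 mm of the ring's, its bar within 15 degrees of the line of the holes (all of step 2 and linear speed of wide_spanner below 0.02 m/s and angular speed of wide_spanner below 0.1 rad/s); the robot touches nothing.
It fails at once if the narrower spanner is moved more than 40 mm from where it stood in the rack (distance of narrow_spanner from where it was at the start of the episode above 0.04 m).
It also fails if it takes over 42 s, if anything falls off the work surface, if the arm or the gripper's body presses on something with over 40 N, if the wrist force passes 120 N, or if a joint passes its speed limit or range.

### The arm

A 6-joint arm with a two-finger parallel gripper is mounted at the origin on the work surface. World frame = base frame: x ahead of the robot, y to its left, z up, the work surface at z = 0. Lengths are in m, angles in rad, forces in N, time in s.
With the tool pointing down it reaches from about 0.35 to 0.875 m from the base axis. Payload 15.5 kg.
Tool frame: the origin (TCP) lies midway between the tips of the shut fingers; the grasp point (between the pads) lies 19 mm behind it; z points along the fingers, y is the line along which they close (so a half turn about z gives the same grasp; the last joint's range is limited). The gripper opens to 85 mm and grips with 20 to 120 N. Pads are 22 mm wide; open, the fingers measure 114 mm over their backs; the gripper's body (76 mm by 85 mm) begins 54 mm behind the grasp point. The pads swing forward as they close: fully open they stand 13 mm farther back than shut.
Start: joints at [1.067, 0.494, 1.345, -0, 1.302, -0.096], TCP at [0.248, 0.574, 0.231] pointing down, gripper open.
Joint ranges: [-2.91, 2.91], [-0.82, 2.16], [0.22, 2.67], [-1.22, 4.37], [0.12, 2.79], [-3.08, 3.08]. Speed limits (rad/s): [1.89, 1.89, 2.57, 3.01, 3.01, 3.01].

### API

Orientations are given as [roll, pitch, yaw] about the fixed x, y, z axes, in that order (R = Rz(yaw) Ry(pitch) Rx(roll)).
In Python, from station import robot, probe_bus, job, grab_frame, get_calibration gives the robot as it stands (robot), with the cameras as plain functions, the readings (probe_bus) and the job (job).
- The arm moves only by the tool jog_arm, called by a JSON object that holds its "method" and its "body", one argument or row to a line. Schema: {"type":"object","properties":{"steps":{"type":"array","items":{"type":"number"},"minItems":6,"maxItems":60},"finger_gap":{"type":"number"},"grip_force":{"type":"number"},"only":{"type":"string"},"quiet":{"type":"boolean"},"lines":{"type":"string"}},"required":["steps"],"additionalProperties":false}. steps is one flat list of numbers that holds 1 to 10 rows one after another, with no inner brackets; each row has 6 numbers: dx, dy, dz in m, then a rotation vector rx, ry, rz in rad; each row shifts and turns the commanded pose from where the row before left it, along the tool's axes as they then stand; what a row does not reach is not made up. A row lasts 1/8 s, in which the tool goes at most 0.0625 m and 0.188 rad, less where a joint would pass 70% of its speed; a pose out of reach is approached as far as the arm can. finger_gap is the finger opening in m, set as the call begins (left out keeps the last). The fingers move at their own pace and stop on an object; grip_force is the grip in N (left out, the last holds). Time passes only in rows, so rows that do not move let the fingers close. The tool returns the time, the measured TCP pose, the force, the opening and the grip force at its end. only (a regular expression) keeps the lines of the reply that match it, lines (a string "A,B") keeps lines A to B, and quiet returns only ok. Input that does not fit is refused with a message, and nothing moves.
- probe_bus.state(): the state, without advancing time (a new reading comes with each control period).
- grab_frame(name): name is "scene" or "side" or "wrist"; returns (picture, depth): 400x640x3 uint8, red, green, blue; 400x640 float32, m along the optical axis (not along the pixel's ray), 0 where there is no reading.
- get_calibration(name): a dict with "fov_y" (degrees; the focal length in pixels is half the picture's height over the tangent of half this angle, whatever the lens; pixels are square), "cx", "cy" (the principal point, pixels), "extrinsics" (4x4, takes a point from camera to world coordinates); the wrist camera has in their place "tool_from_camera" (4x4, takes a point from camera to tool coordinates, whose origin is the TCP and whose axes are the flange's). Camera axes: x right, y down, z forward; pixel columns grow to the right and rows downward; lengths in m; the calibration is good to about 2 mm. A picture is of the moment at which its call begins: read the wrist's pose just before it. get_calibration takes no time and is no camera call.
- job.job_done(): hands the job in; it is judged then, once.
The state is a dict: "time": time; "joint_positions": joint angles; "joint_vel": joint speeds; "tau": joint torques, N m; "eef_pos": TCP position; "ee_rot": TCP orientation; "force": force on the tool from outside, world axes, zero at the start; "ft_torque": the same for the moment, N m; "width": finger opening in m; "finger_force": force on a finger pad.
Only numpy, scipy, OpenCV 4.12 (cv2) and the standard library are available. Lean on these libraries where they do the work, as an engineer would, in place of code of your own. Each camera call takes 0.05 s, during which the arm holds its last target. There are 200 camera calls.

## Working session

There is one attempt and no reset: what is moved stays moved. The work goes in short steps, Python scripts to look and compute and a tool call to move; the robot and the scene stay as the last step left them, time stands still between calls to the robot, and variables do not carry over. Pictures are saved under pics/ and viewed, at most 10 in all, crops included, and the job is handed in when it is done.

```bash
ls; mkdir -p pics; cat > h.py <<'E'
import numpy as np,cv2
from station import robot, probe_bus, job, grab_frame, get_calibration
from scipy.spatial.transform import Rotation as R
def grab(n):
    s=probe_bus.state(); p,d=grab_frame(n); c=get_calibration(n)
    if 'extrinsics' in c: T=np.array(c['extrinsics'])
    else:
        W=np.eye(4); W[:3,:3]=R.from_euler('xyz',s['ee_rot']).as_matrix(); W[:3,3]=s['eef_pos']; T=W@np.array(c['tool_from_camera'])
    np.savez('/tmp/%s.npz'%n,p=p,d=d,T=T,f=200/np.tan(np.radians(c['fov_y'])/2),cx=c['cx'],cy=c['cy'])
    return p,d
def cloud(n):
    z=np.load('/tmp/%s.npz'%n); d=z['d']; v,u=np.mgrid[:400,:640]
    P=np.stack([(u-z['cx'])/z['f']*d,(v-z['cy'])/z['f']*d,d],-1)
    W=P@z['T'][:3,:3].T+z['T'][:3,3]; W[d==0]=np.nan
    return W
def ray(n,u,v,h):
    z=np.load('/tmp/%s.npz'%n); r=z['T'][:3,:3]@np.array([(u-z['cx'])/z['f'],(v-z['cy'])/z['f'],1]); o=z['T'][:3,3]
    return o+r*(h-o[2])/r[2]
E
python3 - <<'E'
from h import *
print(probe_bus.state())
p=[grab(n)[0] for n in('scene','wrist')]
for n in ('scene','wrist'): print(get_calibration(n))
cv2.imwrite('pics/a.png',cv2.resize(p[0],(800,500))[:,:,::-1]);cv2.imwrite('pics/b.png',p[1][:,:,::-1])
E
```

```text
pics
station.py
{'time': 0.0, 'joint_positions': array([ 1.06754147e+00,  4.94199923e-01,  1.34615231e+00,  6.38229808e-05,
        1.30247881e+00, -9.54893942e-02]), 'joint_vel': array([ 6.41872258e-04,  3.36441837e-05, -1.19914218e-03, -1.21670134e-03,
       -1.31787914e-03,  6.42207203e-05]), 'tau': array([-3.00667882e-03, -8.82167459e+01, -3.83862770e+01, -2.99296153e-04,
        1.02926645e-02, -9.77453988e-05]), 'eef_pos': array([0.2476455 , 0.57344854, 0.23068266]), 'ee_rot': array([-3.14036577e+00, -1.79311731e-04,  2.73381012e+00]), 'force': array([-0.41185806, -0.45906189,  0.39061162]), 'ft_torque': array([ 0.00970193, -0.03152894, -0.00126434]), 'finger_force': 0.0, 'width': 0.08557294871438823}
{'fov_y': 49.083589584357085, 'cx': 321.8981108427945, 'cy': 195.00403026417106, 'extrinsics': array([[-0.8983289 ,  0.32577342, -0.29474883,  0.82974937],
       [ 0.43884224,  0.63401483, -0.63674381,  0.57245093],
       [-0.02055908, -0.7013536 , -0.71251698,  0.75630216],
       [ 0.        ,  0.        ,  0.        ,  1.        ]])}
{'fov_y': 66.86269462322113, 'cx': 319.7038656125039, 'cy': 200.8661680375591, 'tool_from_camera': array([[ 1.14985886e-03, -9.63633465e-01, -2.67225040e-01,
         6.72404742e-02],
       [ 9.99999262e-01,  1.00334166e-03,  6.84832561e-04,
        -2.34484411e-04],
       [-3.91809558e-04, -2.67225631e-01,  9.63633908e-01,
        -1.42133643e-01],
       [ 0.00000000e+00,  0.00000000e+00,  0.00000000e+00,
         1.00000000e+00]])}
```

View pics/a.png

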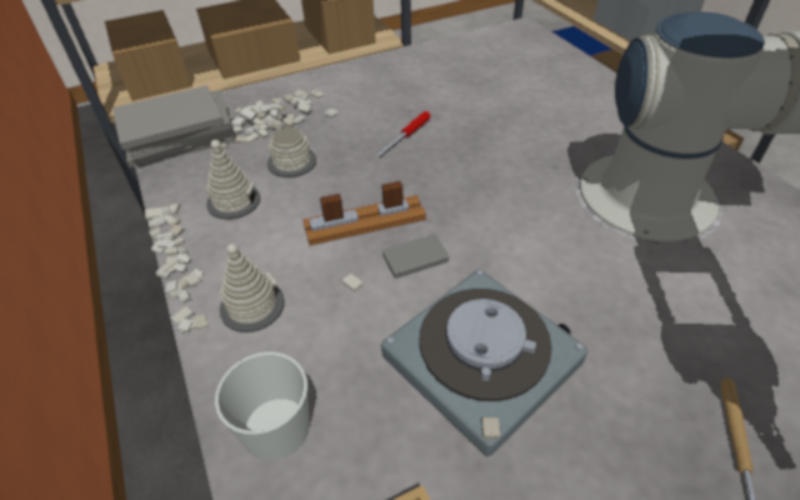

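View pics/b.png

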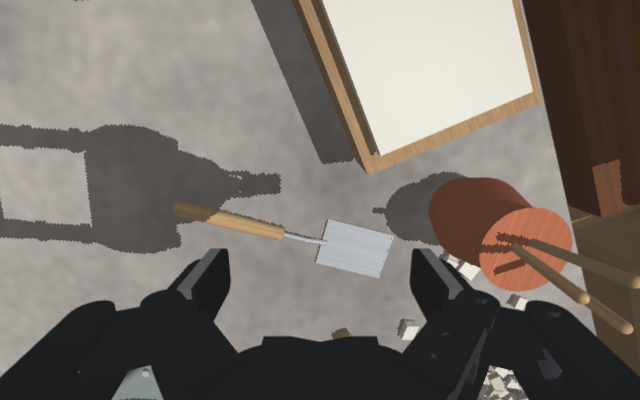

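The scene view shows the rack at about (365,220), with the longer-barred (wider) spanner on the left, grip at (331,208), and the narrower one at (392,195). The ring is at (486,333) with holes at (491,312) and (481,349). The tab is at about (530,346) and the stud at (487,373).

```bash
python3 - <<'E'
from h import *
z=np.load('/tmp/scene.npz');p=z['p'];W=cloud('scene')
# grips
for lo,hi,name in [((232,135),(345,200),'rack')]:
    S=W[lo[1]:hi[1],lo[0]:hi[0]].reshape(-1,3)
    for h0,h1 in((.0,.03),(.015,.024),(.026,.036),(.06,.075),(.078,.1)):
        Q=S[(S[:,2]>h0)&(S[:,2]<h1)];print(h0,h1,len(Q),Q.min(0).round(3) if len(Q) else '',Q.max(0).round(3) if len(Q) else '')
for u,v in [(331,197),(392,184),(331,215),(390,208),(486,333),(491,312),(481,349),(530,346),(487,373),(487,368)]:
    print((u,v),W[int(v*.8),int(u*.8)].round(4))
S=W[220:320,330:450].reshape(-1,3);Q=S[abs(S[:,2]-.084)<.004]
print(len(Q),np.median(Q,0),Q.min(0),Q.max(0))
a=cv2.resize(p[130:210,225:355],(800,492),interpolation=2)
b=cv2.resize(p[225:315,340:460],(800,600),interpolation=2)
cv2.imwrite('pics/c.png',a[:,:,::-1]);cv2.imwrite('pics/d.png',b[:,:,::-1])
E
```

```text
0.0 0.03 4783 [ 0.359 -0.414  0.   ] [ 0.713 -0.051  0.03 ]
0.015 0.024 1263 [ 0.439 -0.41   0.015] [ 0.683 -0.051  0.024]
0.026 0.036 345 [ 0.473 -0.218  0.026] [ 0.667 -0.164  0.036]
0.06 0.075 164 [ 0.485 -0.207  0.06 ] [ 0.641 -0.167  0.075]
0.078 0.1 229 [ 0.482 -0.211  0.078] [ 0.642 -0.166  0.088]
(331, 197) [ 0.6174 -0.2071  0.0815]
(392, 184) [ 0.4994 -0.1843  0.0841]
(331, 215) [ 0.6272 -0.1911  0.0505]
(390, 208) [ 0.5093 -0.173   0.0358]
(486, 333) [0.5248 0.1946 0.0864]
(491, 312) [0.4904 0.1564 0.0728]
(481, 349) [0.5388 0.206  0.0687]
(530, 346) [0.4725 0.2367 0.0746]
(487, 373) [0.5557 0.2486 0.0781]
(487, 368) [0.5486 0.2385 0.0713]
2447 [0.5231711  0.19305594 0.08461464] [0.46391995 0.13156832 0.0800805 ] [0.57914673 0.25341525 0.08797516]
```

View pics/c.png

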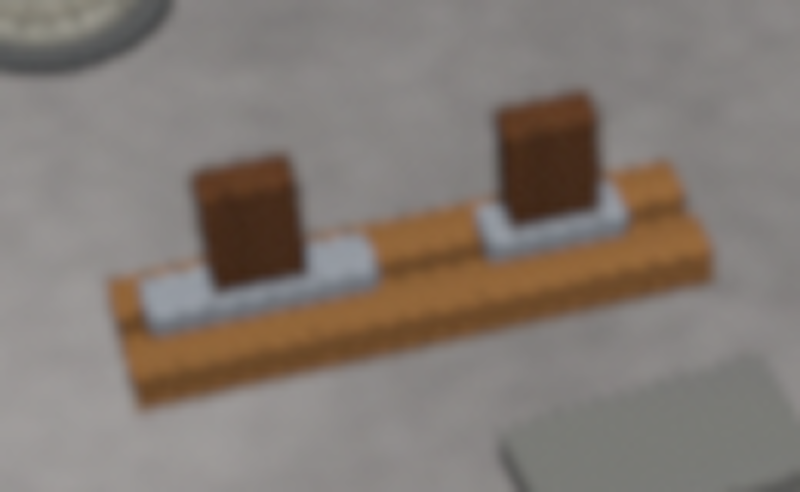

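View pics/d.png

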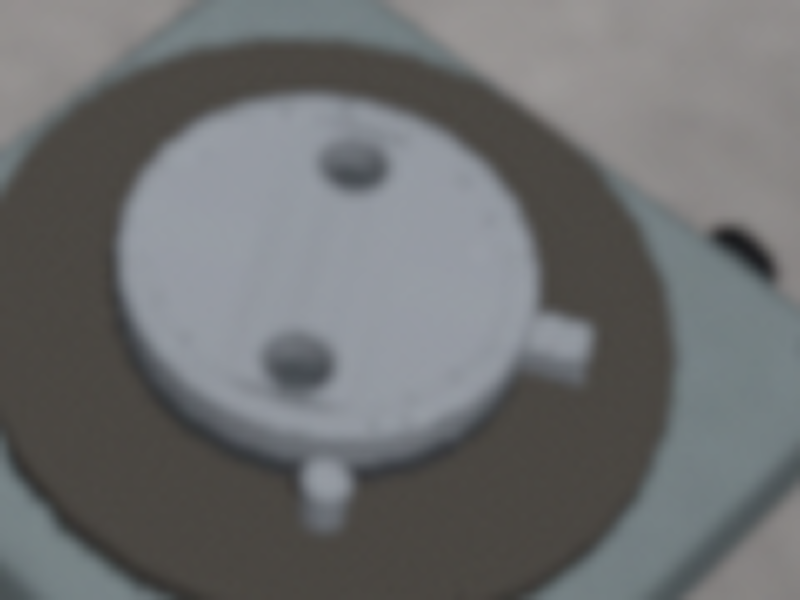

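The left spanner's bar is clearly the longer one. Its grip top is centred at about (246,177) in crop c, and the other grip's at (546,114). In crop d the holes are at (353,163) and (298,360), the tab at (565,340) and the stud at (327,480).

```bash
python3 - <<'E'
from h import *
f=lambda u,v,h,o,s:ray('scene',o[0]+u/s,o[1]+v/s,h)
g1=f(246,177,.084,(225,130),6.154);g2=f(546,114,.084,(225,130),6.154)
print('grips',g1,g2,np.linalg.norm(g1-g2),np.arctan2(*(g1-g2)[1::-1]))
b=[f(u,v,.032,(225,130),6.154) for u,v in((140,290),(378,245))];print('bar back top corners-ish',b,np.linalg.norm(b[0]-b[1]))
h1=f(353,163,.084,(340,225),6.667);h2=f(298,360,.084,(340,225),6.667)
print('holes',h1,h2,(h1+h2)/2,np.linalg.norm(h1-h2),np.arctan2(*(h2-h1)[1::-1]))
c=(h1+h2)/2
for u,v,h in((565,330,.08),(327,472,.08)):
  t=f(u,v,h,(340,225),6.667);print(t,np.arctan2(*(t-c)[1::-1]))
W=cloud('scene')[220:320,330:450].reshape(-1,3);Q=W[(abs(W[:,2]-.0845)<.004)&(np.hypot(*(W[:,:2]-c[:2]).T)<.0575)]
print('ring fit',cv2.minEnclosingCircle(Q[:,:2].astype('f4')),len(Q))
E
```

```text
grips [ 0.61834946 -0.19724142  0.084     ] [ 0.50024383 -0.17839589  0.084     ] 0.11959972378106493 -0.15823116134038115
bar back top corners-ish [array([ 0.66371249, -0.21200429,  0.032     ]), array([ 0.56970762, -0.19315679,  0.032     ])] 0.09587566888019085
holes [0.49489029 0.16493836 0.084     ] [0.54414415 0.21473073 0.084     ] [0.51951722 0.18983455 0.084     ] 0.07003729251735392 0.7908351911553148
[0.47218742 0.23724574 0.08      ] 2.3553353339751033
[0.55407872 0.24583353 0.08      ] 1.0178395246223582
ring fit ((0.5195748805999756, 0.18982148170471191), 0.05751653015613556) 2337
```

```bash
cat >> h.py <<'E'
def to(x,y,z,yaw):
    s=probe_bus.state(); M=R.from_euler('xyz',s['ee_rot']); T=R.from_euler('xyz',[np.pi,0,yaw])
    print('t',s['time'],'pos',s['eef_pos'].round(4),'rot',s['ee_rot'].round(3),'dtool',(M.inv().apply(np.array([x,y,z])-s['eef_pos'])).round(4),'rotvec',(M.inv()*T).as_rotvec().round(4),'F',s['force'].round(1))
E
```

{"method": "jog_arm", "body": {
  "steps": [-0.046, -0.04, 0, 0, 0, 0, -0.046, -0.04, 0, 0, 0, 0, -0.046, -0.04, 0, 0, 0, 0, -0.046, -0.04, 0, 0, 0, 0, -0.046, -0.04, 0, 0, 0, 0, -0.046, -0.04, 0, 0, 0, 0, -0.046, -0.04, 0, 0, 0, 0, -0.046, -0.04, 0, 0, 0, 0, -0.046, -0.04, 0, 0, 0, 0, -0.046, -0.04, 0, 0, 0, 0],
  "finger_gap": 0.085,
  "grip_force": 60
}}

```text
time: 1.35
eef_pos: [0.512, 0.0221, 0.2312]
ee_rot: [3.142, -0.0, 2.734]
force: [1.0, 0.8, 0.4]
width: 0.0852
finger_force: 0.0
```

```bash
python3 -c "
from h import *
to(.618,-.197,.17,2.983)"
```

```text
t 1.35 pos [0.512  0.0221 0.2312] rot [ 3.142 -0.     2.734] dtool [-0.1843 -0.1591  0.0612] rotvec [ 1.000e-04 -1.000e-04 -2.494e-01] F [1.  0.8 0.4]
```

{"method": "jog_arm", "body": {
  "steps": [-0.046, -0.04, 0, 0, 0, 0, -0.046, -0.04, 0, 0, 0, 0, -0.046, -0.04, 0, 0, 0, 0, -0.046, -0.039, 0, 0, 0, 0, 0, 0, 0.03, 0, 0, -0.125, 0, 0, 0.031, 0, 0, -0.124, 0, 0, 0, 0, 0, 0]
}}

```text
time: 2.22
eef_pos: [0.6159, -0.1944, 0.168]
ee_rot: [3.14, -0.005, 2.982]
force: [0.4, -0.4, 0.3]
width: 0.0853
finger_force: 0.0
```

```bash
python3 - <<'E'
from h import *
to(.618,-.197,.042,2.983)
p,d=grab('wrist');cv2.imwrite('pics/e.png',p[:,:,::-1])
E
```

```text
t 2.225 pos [ 0.6159 -0.1944  0.168 ] rot [ 3.14  -0.005  2.982] dtool [-0.0031 -0.0024  0.126 ] rotvec [ 0.0011 -0.0047 -0.001 ] F [ 0.4 -0.4  0.3]
```

View pics/e.png

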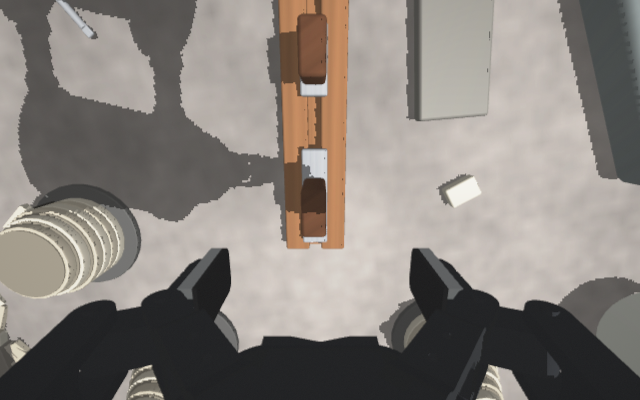

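The wrist view shows the long bar in front of the fingers, with its grip at (314,208). The narrower spanner is farther off at (313,50).

```bash
python3 - <<'E'
from h import *
W=cloud('wrist')
def rect(S,n):
    (c,wh,a)=cv2.minAreaRect(S[:,:2].astype('f4'));print(n,len(S),np.round(c,4),np.round(wh,4),round(a,1),'meanz',S[:,2].mean().round(4))
S=W[165:262,280:345].reshape(-1,3); rect(S[abs(S[:,2]-.084)<.003],'griptop')
rect(S[abs(S[:,2]-.032)<.003],'barpart')
S=W[140:250,280:345].reshape(-1,3); rect(S[(S[:,2]>.028)&(S[:,2]<.09)],'all')
S=W[0:100,280:345].reshape(-1,3); rect(S[abs(S[:,2]-.084)<.003],'other')
S=W[0:250,280:352].reshape(-1,3); rect(S[abs(S[:,2]-.02)<.003],'rack')
E
```

```text
griptop 1146 [ 0.6205 -0.2007] [0.0193 0.0391] 81.2 meanz 0.0832
barpart 524 [ 0.6279 -0.2015] [0.0228 0.0764] 81.0 meanz 0.0313
all 2370 [ 0.6203 -0.2008] [0.0233 0.0914] 81.2 meanz 0.0601
other 1757 [ 0.5014 -0.1818] [0.0198 0.0397] 81.2 meanz 0.0832
rack 9996 [ 0.566 -0.192] [0.06   0.2275] 81.1 meanz 0.0194
```

{"method": "jog_arm", "body": {
  "steps": [-0.0054, -0.0056, 0.03, 0, 0, -0.005, 0, 0, 0.05, 0, 0, 0, 0, 0, 0, 0, 0, 0]
}}

```text
time: 2.65
eef_pos: [0.6205, -0.2005, 0.0889]
ee_rot: [3.141, -0.004, 2.986]
force: [-0.3, 0.4, 0.7]
width: 0.0851
finger_force: 0.0
```

```bash
python3 -c "
from h import *
to(.6204,-.2008,.042,2.988)"
```

```text
t 2.65 pos [ 0.6205 -0.2005  0.0889] rot [ 3.141 -0.004  2.986] dtool [-0.0001 -0.0004  0.0469] rotvec [ 0.0011 -0.0042 -0.0024] F [-0.3  0.4  0.7]
```

{"method": "jog_arm", "body": {
  "steps": [0, 0, 0.03, 0, 0, 0, 0, 0, 0.017, 0, 0, 0, 0, 0, 0, 0, 0, 0]
}}

```text
time: 3.02
eef_pos: [0.6219, -0.2011, 0.0438]
ee_rot: [3.142, -0.0, 2.987]
force: [-0.2, 0.0, 0.4]
width: 0.085
finger_force: 0.0
```

{"method": "jog_arm", "body": {
  "steps": [0, 0, 0, 0, 0, 0, 0, 0, 0, 0, 0, 0, 0, 0, 0, 0, 0, 0, 0, 0, 0, 0, 0, 0, 0, 0, 0, 0, 0, 0, 0, 0, 0, 0, 0, 0],
  "finger_gap": 0.0,
  "grip_force": 80
}}

```text
time: 3.78
eef_pos: [0.622, -0.2013, 0.0437]
ee_rot: [-3.141, 0.0, 2.988]
force: [-0.8, 0.8, 7.2]
width: 0.0194
finger_force: 77.9
```

{"method": "jog_arm", "body": {
  "steps": [0, 0, -0.01, 0, 0, 0, 0, 0, -0.03, 0, 0, 0, 0, 0, -0.05, 0, 0, 0, 0, 0, -0.05, 0, 0, 0, 0, 0, -0.04, 0, 0, 0, 0.0134, 0.0555, 0, 0, 0, 0, 0.0134, 0.0555, 0, 0, 0, 0, 0.0134, 0.0555, 0, 0, 0, 0, 0.0134, 0.0555, 0, 0, 0, 0]
}}

```text
time: 4.9
eef_pos: [0.6023, 0.0281, 0.2238]
ee_rot: [3.142, 0.0, 2.988]
force: [0.4, -0.1, -2.2]
width: 0.0191
finger_force: 78.6
```

{"method": "jog_arm", "body": {
  "steps": [0.0134, 0.0555, 0, 0, 0, 0, 0.0134, 0.0555, 0, 0, 0, 0, 0.0134, 0.0555, 0, 0, 0, 0, 0.0134, 0.0555, 0, 0, 0, 0, 0, 0, 0, 0, 0, -0.157, 0, 0, 0, 0, 0, -0.157, 0, 0, 0, 0, 0, -0.157, 0, 0, 0, 0, 0, -0.157, 0, 0, 0, 0, 0, -0.157, 0, 0, 0, 0, 0, -0.157]
}}

```text
time: 6.15
eef_pos: [0.5836, 0.2539, 0.2236]
ee_rot: [3.141, -0.0, -2.348]
force: [0.9, -0.1, -2.7]
width: 0.0193
finger_force: 79.3
```

{"method": "jog_arm", "body": {
  "steps": [0, 0, 0, 0, 0, 0, 0, 0, 0, 0, 0, 0]
}}

```text
time: 6.4
eef_pos: [0.5838, 0.2539, 0.2235]
ee_rot: [3.142, -0.0, -2.357]
force: [0.5, 0.4, -2.7]
width: 0.0189
finger_force: 79.3
```

```bash
python3 - <<'E'
from h import *
to(.5195,.1898,.15,3.933)
p,d=grab('wrist');cv2.imwrite('pics/f.png',p[:,:,::-1])
E
```

```text
t 6.4 pos [0.5838 0.2539 0.2235] rot [ 3.142 -0.    -2.357] dtool [0.0908 0.     0.0735] rotvec [ 0.     -0.     -0.0069] F [ 0.5  0.4 -2.7]
```

View pics/f.png

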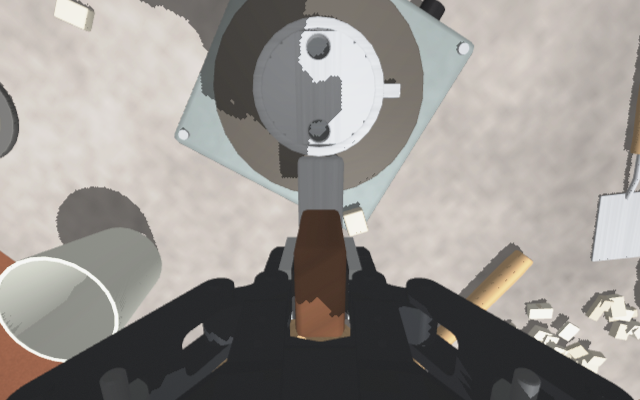

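The wrist view shows the ring holes at (318,45) and (319,130), the tab at (392,90), and the held bar straight below them at columns 298–342.

```bash
python3 - <<'E'
from h import *
a=ray('wrist',318,45.5,.084);b=ray('wrist',319,130,.084)
d=a-b;print(a,b,(a+b)/2,np.linalg.norm(d),np.arctan2(d[1],d[0])+2*np.pi)
W=cloud('wrist');S=W[0:175,240:400].reshape(-1,3);Q=S[abs(S[:,2]-.083)<.004];print(cv2.minEnclosingCircle(Q[:,:2].astype('f4')),Q[:,2].mean())
# held bar in tool frame
s=probe_bus.state();M=R.from_euler('xyz',s['ee_rot'])
P=M.inv().apply(W[150:215,290:350].reshape(-1,3)-s['eef_pos']);P=P[(P[:,2]>-.005)&(P[:,2]<.04)]
print(P.min(0),P.max(0),np.median(P,0));
E
```

```text
[0.4962034  0.16382213 0.084     ] [0.54479128 0.21356676 0.084     ] [0.52049734 0.18869444 0.084     ] 0.06953639097735538 3.938753921816995
((0.5210697650909424, 0.1882079839706421), 0.058020368218421936) 0.08352517103680152
[ 0.01709477 -0.01223026 -0.00106193] [0.04775837 0.01184936 0.02179398] [ 0.03347624 -0.0002565   0.01219806]
```

{"method": "jog_arm", "body": {
  "steps": [0.045, 0, 0, 0, 0, -0.012, 0.0445, 0, 0, 0, 0, 0, 0, 0, 0.05, 0, 0, 0, 0, 0, 0.023, 0, 0, 0, 0, 0, 0, 0, 0, 0, 0, 0, 0, 0, 0, 0]
}}

```text
time: 7.2
eef_pos: [0.5218, 0.1904, 0.1513]
ee_rot: [-3.141, 0.001, -2.342]
force: [0.4, 0.1, -2.9]
width: 0.0193
finger_force: 79.2
```

```bash
python3 -c "
from h import *
to(.5219,.1897,.1077,3.938)"
```

```text
t 7.2 pos [0.5218 0.1904 0.1513] rot [-3.141e+00  1.000e-03 -2.342e+00] dtool [ 0.0005 -0.0005  0.0436] rotvec [-0.0007  0.0011  0.003 ] F [ 0.4  0.1 -2.9]
```

Aligned to within 1 mm. I'll lower the pins gently.

{"method": "jog_arm", "body": {
  "steps": [0.0005, -0.0005, 0.015, 0, 0, 0, 0, 0, 0.01, 0, 0, 0, 0, 0, 0.008, 0, 0, 0, 0, 0, 0.006, 0, 0, 0, 0, 0, 0.003, 0, 0, 0, 0, 0, 0, 0, 0, 0, 0, 0, 0, 0, 0, 0, 0, 0, 0, 0, 0, 0]
}}

```text
time: 8.2
eef_pos: [0.5213, 0.1895, 0.1085]
ee_rot: [-3.141, 0.0, -2.341]
force: [1.3, 0.2, -2.0]
width: 0.0187
finger_force: 79.5
```

{"method": "jog_arm", "body": {
  "steps": [0, 0, 0, 0, 0, 0.1, 0, 0, 0, 0, 0, 0.15, 0, 0, 0, 0, 0, 0.15, 0, 0, 0, 0, 0, 0.15, 0, 0, 0, 0, 0, 0.15, 0, 0, 0, 0, 0, 0.15, 0, 0, 0, 0, 0, 0.15, 0, 0, 0, 0, 0, 0.1, 0, 0, 0, 0, 0, 0, 0, 0, 0, 0, 0, 0]
}}

```text
time: 9.45
eef_pos: [0.5213, 0.189, 0.1084]
ee_rot: [-3.141, 0.0, 2.842]
force: [-0.1, -4.6, -1.1]
width: 0.019
finger_force: 79.7
```

```bash
python3 - <<'E'
from h import *
s=probe_bus.state();print(s['ft_torque'],s['joint_positions'].round(2))
p,d=grab('scene');cv2.imwrite('pics/g.png',cv2.resize(p[205:325,330:490],(800,600),interpolation=2)[:,:,::-1])
E
```

```text
[-1.08310402 -0.07558233  0.22223863] [ 0.24  0.55  1.66 -0.    0.94 -1.03]
```

View pics/g.png

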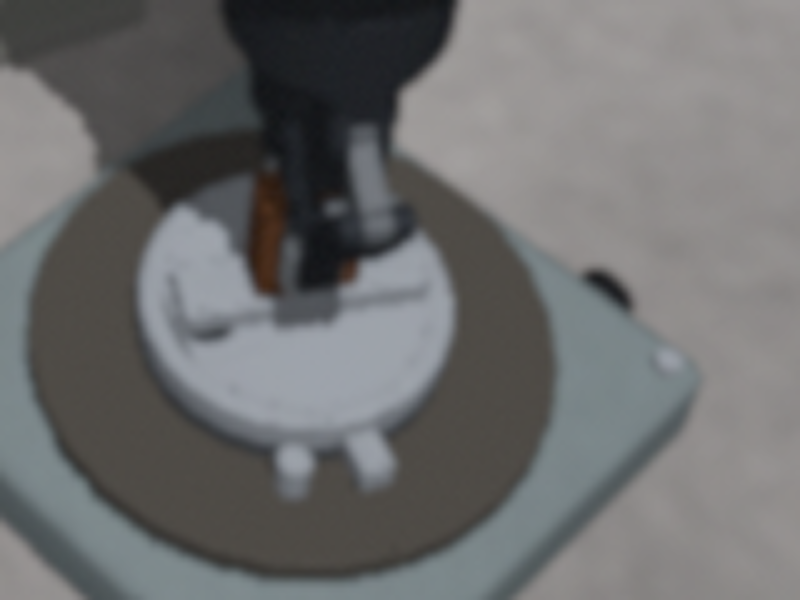

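The tab, at (370,460), is still about 12 mm (0.2 rad) from the stud at (295,465). I'll turn further in small steps.

{"method": "jog_arm", "body": {
  "steps": [0, 0, 0, 0, 0, 0.06, 0, 0, 0, 0, 0, 0.06, 0, 0, 0, 0, 0, 0.05, 0, 0, 0, 0, 0, 0, 0, 0, 0, 0, 0, 0]
}}

```text
time: 10.12
eef_pos: [0.5212, 0.189, 0.1084]
ee_rot: [-3.141, 0.0, 2.672]
force: [1.0, -6.1, -0.6]
width: 0.0192
finger_force: 79.9
```

```bash
python3 - <<'E'
from h import *
s=probe_bus.state();print(s['ft_torque'],s['joint_positions'].round(2))
p,d=grab('scene')
for u,v in((370,458),(295,458)):print(0)
cv2.imwrite('pics/i.png',cv2.resize(p[265:325,360:440],(800,600),interpolation=2)[:,:,::-1])
E
```

```text
[-1.19695203 -0.0760428   0.18663399] [ 0.24  0.55  1.66 -0.    0.94 -0.86]
0
0
```

View pics/i.png

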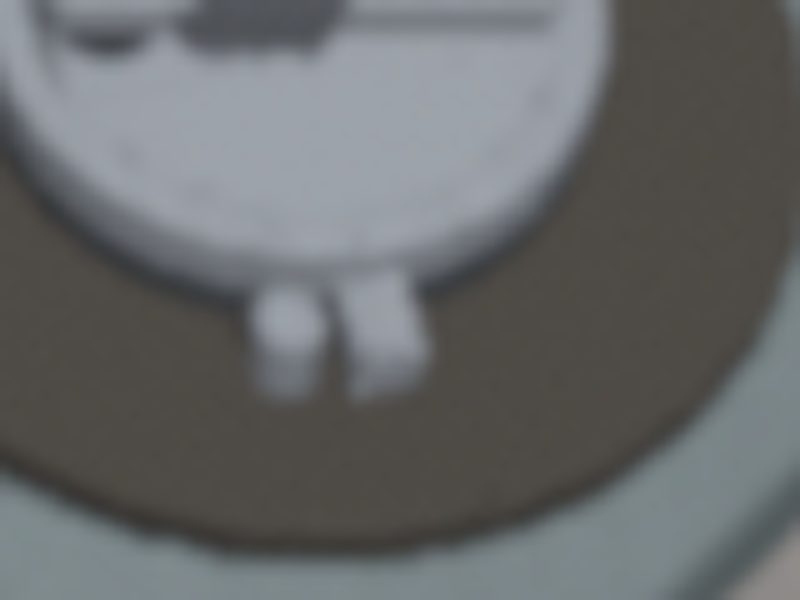

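The gap is now about 3 mm (0.05 rad). I'll nudge it slightly, ease the tool back within the play, seat the bar and release.

{"method": "jog_arm", "body": {
  "steps": [0, 0, 0, 0, 0, 0.035, 0, 0, 0, 0, 0, 0, 0, 0, 0, 0, 0, -0.07, 0, 0, 0.0005, 0, 0, 0, 0, 0, 0, 0, 0, 0, 0, 0, 0, 0, 0, 0]
}}

```text
time: 10.92
eef_pos: [0.5211, 0.1895, 0.1078]
ee_rot: [3.142, -0.0, 2.706]
force: [-0.4, -0.3, -2.7]
width: 0.019
finger_force: 79.7
```

{"method": "jog_arm", "body": {
  "steps": [0, 0, 0, 0, 0, 0, 0, 0, 0, 0, 0, 0, 0, 0, 0, 0, 0, 0, 0, 0, 0, 0, 0, 0],
  "finger_gap": 0.05
}}

```text
time: 11.42
eef_pos: [0.5212, 0.1895, 0.1078]
ee_rot: [3.142, 0.0, 2.707]
force: [0.1, 0.8, -0.7]
width: 0.0497
finger_force: 0.0
```

{"method": "jog_arm", "body": {
  "steps": [0, 0, 0, 0, 0, 0, 0, 0, -0.02, 0, 0, 0, 0, 0, -0.04, 0, 0, 0, 0, 0, -0.05, 0, 0, 0, 0, 0, -0.05, 0, 0, 0, -0.05, 0, 0, 0, 0, 0, -0.05, 0, 0, 0, 0, 0, 0, 0, 0, 0, 0, 0, 0, 0, 0, 0, 0, 0],
  "finger_gap": 0.085
}}

```text
time: 12.55
eef_pos: [0.6114, 0.1473, 0.2674]
ee_rot: [-3.141, -0.001, 2.707]
force: [0.4, 0.2, 0.0]
width: 0.0852
finger_force: 0.0
```

```bash
python3 - <<'E'
from h import *
p,d=grab('wrist');q,_=grab('scene')
cv2.imwrite('pics/j.png',np.vstack([p[:,:],cv2.resize(q[205:325,330:490],(266,200),interpolation=2).__class__ and np.pad(cv2.resize(q[205:325,330:490],(266,200)),((0,0),(0,374),(0,0)))])[:,:,::-1])
W=cloud('wrist');S=W.reshape(-1,3);S=S[np.hypot(S[:,0]-.5207,S[:,1]-.1885)<.06]
for h,t in((.148,.004),(.096,.003)):
    Q=S[abs(S[:,2]-h)<t];print(h,len(Q),cv2.minAreaRect(Q[:,:2].astype('f4')) if len(Q)>5 else '',Q[:,2].mean())
E
```

```text
0.148 1286 ((0.5203869938850403, 0.18977446854114532), (0.019805727526545525, 0.03933113440871239), 64.72425079345703) 0.14709996387989038
0.096 1134 ((0.5199089646339417, 0.19010798633098602), (0.023699410259723663, 0.09113018959760666), 64.53901672363281) 0.09530549928558361
```

View pics/j.png

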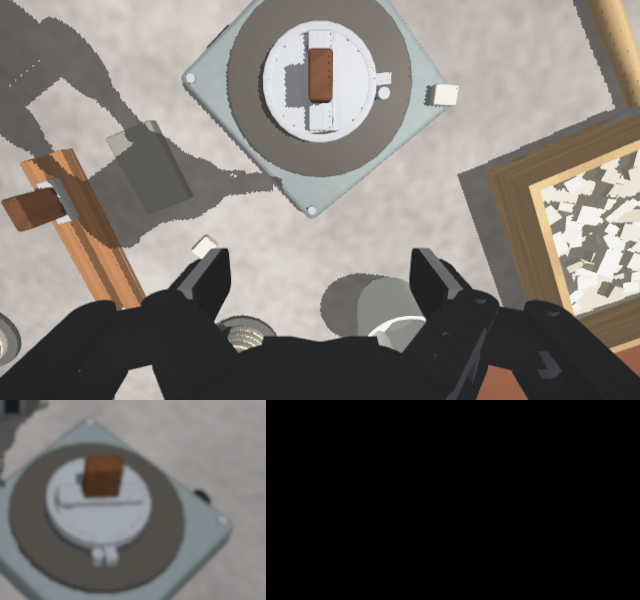

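The top picture shows the spanner upright in the ring at (320,80), its bar nearly perpendicular to the tab at (383,78). The tab touches the stud at (384,93), and the narrower spanner is still in the rack. The measured bar top of 0.095 m means it is fully seated.

```bash
python3 -c "
from station import robot, probe_bus, job, grab_frame, get_calibration
print(job.job_done())"
```

```text
the job is handed in; nothing more can be done
None
```

The wider spanner stands released and upright in the ring, pins fully seated, with the tab turned up to the stop stud; the narrower spanner is still in the rack, and the job was handed in at about 12.6 s, though the hand-in returned no verdict.

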